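Seat the coin cup, tare the scale, weigh a coin roll

ROBOT

A 6-joint arm with a two-finger parallel gripper is mounted at the origin on the work surface. World frame = base frame: x ahead of the robot, y to its left, z up, the work surface at z = 0. Lengths are in m, angles in rad, forces in N, time in s.
With the tool pointing down it reaches from about 0.225 to 0.725 m from the base axis. Payload 3.1 kg.
Tool frame: the origin (TCP) lies between the finger pads; the fingertips stand 14 mm ahead of it and the grasp point (between the pads) lies 5 mm behind it; z points along the fingers, x is the direction in which the jaws open and shut, and the axes are right-handed (so a half turn about z gives the same grasp; the last joint's range is limited). The gripper opens to 85 mm and grips with 20 to 120 N. Pads are 22 mm wide; open, the fingers measure 114 mm over their backs; the gripper's body (76 mm by 85 mm) begins 54 mm behind the grasp point. The pads swing forward as they close: fully open they stand 13 mm farther back than shut.
Start: joints at [1.181, 0.048, 0.099, 1.622, 0, 1.443], TCP at [0.136, 0.507, 0.245] pointing down, gripper open.
Joint ranges: [-2.91, 2.91], [-0.99, 1.94], [-1.21, 1.42], [-2.12, 2.29], [-1.49, 1.47], [-3.14, 3.14]. Speed limits (rad/s): [2.79, 2.79, 3.14, 3.14, 3.14, 3.14].

INTERFACE

Orientations are given as a unit quaternion [x, y, z, w].
In Python, from plant import r gives the robot as it stands.
- The arm moves only by the shell command python3 -m creep 'ROWS' [FORCE]. ROWS is JSON, a list of rows, each an object with "jaw": the opening, from 0 (shut) to 1 (fully open); "slide": the shift along the tool's x, y, z in mm, a list of three; "spin": the turn about the tool's z in degrees. In form: [{"jaw": jaw, "slide": [tx, ty, tz], "spin": spin}, ...]. A call has exactly 8 rows; each row shifts and turns the commanded pose from where the row before left it, along the tool's axes as they then stand; what a row does not reach is not made up. A row lasts 1/8 s, in which the tool goes at most 62.5 mm and 10.7 degrees, less where a joint would pass 70% of its speed; a pose out of reach is approached as far as the arm can. A call with a gripper value outside its range is refused whole. The fingers move at their own pace and stop on an object; FORCE is the grip in N (left out, the last holds). Time passes only in rows, so rows that do not move let the fingers close, or fill a call up. It gives the time, the measured TCP pose, the force and the opening at its end, in the units of the state.
- r.get_obs(): the state, without advancing time (a new reading comes with each control period).
- r.capture(name): name is "scene" or "top" or "wrist"; returns (picture, depth): 400x640x3 uint8, blue, green, red; 400x640 float32, m along the optical axis (not along the pixel's ray), 0 where there is no reading.
- r.camera_params(name): a dict with "intrinsics" (3x3 intrinsics, pixels), "extrinsics" (4x4, takes a point from camera to world coordinates). Camera axes: x right, y up, looking along -z (the intrinsics and any distortion apply to the point x, -y, -z); pixel columns grow to the right and rows downward; lengths in m; the calibration is good to about 2 mm. A picture is of the moment at which its call begins: read the wrist's pose just before it. camera_params takes no time and is no camera call; for the wrist camera it gives the pose at the moment of the call.
- r.hand_in(): hands the job in, once; it reports no verdict.
Trained networks look in the newest picture that a camera, given by its name, has taken for a name from the list of things; names that differ only in an ending like _2 or _b are one class to them, and where a whole thing is asked for, a point or a joint stands for the part that bears it (a point fixed in the world has none). Each returns a list of dicts, best first, with "conf" (0 to 1); they miss things now and then, are a little off and sometimes report something else, mostly with a low value. They report only what shows in the picture. A call takes as long as a camera call. They do not tell look-alikes from the thing itself.
- r.spot_in(target, camera): "position" ([x, y, z] in m, in the coordinates of the camera as it stood for that picture, good to about 4 mm: the middle of the surface that is visible of it).
The state is a dict: "time": time; "joint_pos": joint angles; "qd": joint speeds; "joint_torque": joint torques, N m; "tcp_pos": TCP position; "ee_rot": TCP orientation; "contact_force": force on the tool from outside, world axes, zero at the start; "torque": the same for the moment, N m; "opening": finger opening in m.
Only numpy, scipy, OpenCV 4.12 (cv2) and the standard library are available. Lean on these libraries where they do the work, as an engineer would, in place of code of your own. Each camera call takes 0.05 s, during which the arm holds its last target.

TASK

Seat the empty blue cup in the round recess of the coin scale's pan, gently feeling for the recess so that the scale is never loaded anywhere near 12 N, and let go of it. Then gently press the orange tare key right down and hold it for about a second with only the empty cup on the pan. Finally stand the paper coin roll upright in the seated cup without dropping it; do not press tare again, and leave the other desk things where they are.

Things in the scene. Friction and masses are not known exactly. Their poses are not given: they have to be found in the camera images.
- scale: Grey desk coin scale, 220 mm (x) by 200 mm (y), fixed. Origin: centre of its underside, on the desk. Console (43 mm high, nearer the robot) spans its x -110..-32; the steel pan is behind it at +x: a plate 110 mm (x) by 150 mm (y), flat top 46 mm up when unloaded, with one round recess in its middle: 52.5 mm diameter, 6 mm deep, dark floor 40 mm above the desk. y to the left, z up.
- pan_mid (a point): Fixed point of the scale at its x +35, y 0, 46 mm up: where the recess centre would be were the pan central. The pan has a cross slide and stands anywhere from -20 to +20 mm off it along the scale's y, unmeasured, new each time (exact in x). Shifting it takes about 10 N sideways (stops at 22 mm). A cup on the flat, not in the recess, stands 6 mm too high.
- load (a joint): How far the sprung pan has sunk straight down, in m: 0 empty, 0.001 per 2 N of load, end stop at 0.008. More than 0.006 (12 N) damages the weighing cell.
- tare (a joint): Travel of the orange tare key, in m: 0 up, 0.006 fully down. It starts to move at 1 N and needs 1 N more per mm (7 N fully down); it springs back. It registers beyond 0.004.
- tare_top (a point): Centre of the top face of the orange tare key: 30 mm square, at the right of the console (scale x -71 mm, y -60 mm), 55 mm above the desk when up; moves with the key, which is pressed straight down.
- cup: Blue round plastic coin cup, loose, about 110 g, open on top, 42 mm high. Straight outside wall 56 mm in diameter from 12 mm up to the rim; foot 49 mm in diameter up to 8 mm, slightly chamfered; wall 4 mm, inside 48 mm across (41 at the floor), floor 5 mm thick. Origin: centre of its underside, z up. Starts standing on the desk on one side of the scale.
- roll: White paper-wrapped roll of coins with a red band, standing upright on the desk on the other side of the scale: solid cylinder 24 mm in diameter, 75 mm high, about 180 g; standing in the cup it rises 38 mm above the rim, which is where to hold it (no room for fingers inside). Origin: centre of its underside, z along its axis (up).
- stapler: Black stapler, 36 x 150 mm, 48 mm high, loose bystander; origin at the centre of its underside.
- staples: Red and black box of staples, 42 x 58 mm, 24 mm high, loose bystander; origin at the centre of its underside.
- calculator: Black desk calculator, 170 x 120 mm, 24 mm high, loose bystander; origin at the centre of its underside.
Not all that is in view belongs to the job. Of the things shaped like the cup, the blue one is meant. Of the things that look like the roll, take the one that is farthest to the robot's left at the start.

How it is judged:
On the way, in this order (a step that is already met when the one before it is completed fails the run):
1. the empty cup is seated in the pan's recess, upright and let go (z of cup in the frame of scale between 0.034 and 0.042 m and x of cup in the frame of scale between 0.025 and 0.045 m and y of cup in the frame of scale between -0.028 and 0.028 m and angle between cup's own z axis and vertical below 0.06 rad and contact force between cup and the fingers below 0.1 N and value of joint load below 0.002 m), for 0.3 s.
2. the tare key is held down with only the empty cup seated on the pan (all of step 1 and value of joint tare above 0.004 m and horizontal distance between roll and cup above 0.08 m), for 0.4 s.
At the end, for the whole second after the job is handed in: Cup seated in the recess (underside 34-42 mm up, within 10 mm in scale x and 28 mm in y of the scale pan's middle, tilt < 0.06 rad); roll on the cup's floor (2-9 mm above its underside, within 16 mm of its axis, tilt < 0.12 rad); tare key up; pan sunk < 3 mm; both at rest and released (z of cup in the frame of scale between 0.034 and 0.042 m and x of cup in the frame of scale between 0.025 and 0.045 m and y of cup in the frame of scale between -0.028 and 0.028 m and angle between cup's own z axis and vertical below 0.06 rad and contact force between cup and the fingers below 0.1 N and horizontal distance between roll and cup below 0.016 m and z of roll in the frame of cup between 0.002 and 0.009 m and angle between roll's own z axis and vertical below 0.12 rad and value of joint tare below 0.001 m and value of joint load below 0.003 m and linear speed of each of roll, cup below 0.02 m/s); the robot touches nothing.
It fails at once if the pan is loaded beyond 12 N (sunk more than 6 mm) (value of joint load above 0.006 m).
It fails at once if the robot presses on the scale or its key with more than 15 N (contact force between any of the fingers, the arm and scale above 15 N).
It fails at once if the tare key is pressed (more than 2.5 mm) with the roll in the cup (value of joint tare above 0.0025 m and horizontal distance between roll and cup below 0.03 m).
It fails at once if the stapler, the staples or the calculator is moved by more than 20 mm (distance of any of stapler, staples, calculator from where it was at the start of the episode above 0.02 m).
It also fails if it takes over 72 s, if anything falls off the work surface, if the arm or the gripper's body presses on something with over 40 N, if the wrist force passes 120 N, or if a joint passes its speed limit or range.

## Working session

There is one attempt and no reset: what is moved stays moved. The work goes in short steps, Python scripts to look and compute and a shell command to move; the robot and the scene stay as the last step left them, time stands still between calls to the robot, and variables do not carry over. Pictures are saved under pics/ and viewed, and the job is handed in when it is done.

```bash
ls; mkdir -p pics; python3 - <<'E'
from plant import r
import cv2
o=r.get_obs(); print({k:(v if not hasattr(v,'round') else v) for k,v in o.items()})
for n in ["scene","top","wrist"]:
    im,d=r.capture(n); cv2.imwrite(f"pics/{n}0.png",im)
    p=r.camera_params(n); print(n,p["intrinsics"],p["extrinsics"])
    import numpy as np; np.savez(f"pics/{n}0.npz",im=im,d=d,K=p["intrinsics"],E=p["extrinsics"])
E
```

```text
pics
{'time': 0.0, 'joint_pos': array([ 1.18119413e+00,  4.87378732e-02,  9.75930143e-02,  1.62200029e+00,
       -1.96676154e-05,  1.44301934e+00]), 'qd': array([ 2.47276577e-03, -1.30887193e-03, -8.56992796e-05, -6.82761838e-04,
        4.66364711e-04,  3.54662654e-04]), 'joint_torque': array([ 8.31421221e-05, -3.38778019e+01,  3.20018077e+01,  2.00095639e-02,
       -2.22134690e-04,  5.64685067e-06]), 'tcp_pos': array([0.13567737, 0.50656517, 0.24412141]), 'ee_rot': array([ 7.93360644e-01,  6.08750778e-01, -1.01029625e-03,  5.98867022e-04]), 'contact_force': array([-0.45069034, -0.25600364, -0.20162536]), 'torque': array([-0.00557547,  0.0222364 ,  0.01887512]), 'opening': 0.08512618586303622}
scene [[427.75441698   0.         323.97968101]
 [  0.         427.75441698 191.622486  ]
 [  0.           0.           1.        ]] [[ 8.32405494e-02 -7.14045544e-01  6.95133060e-01  1.28997583e+00]
 [ 9.96529051e-01  6.02943032e-02 -5.73972803e-02 -1.83850121e-02]
 [-9.28291215e-04  6.97498070e-01  7.16586060e-01  8.26507494e-01]
 [ 0.00000000e+00  0.00000000e+00  0.00000000e+00  1.00000000e+00]]
top [[381.5783024    0.         317.38582655]
 [  0.         381.5783024  200.00660563]
 [  0.           0.           1.        ]] [[ 0.00278632  0.98167338 -0.19055081  0.37872187]
 [-0.9999888   0.00200649 -0.00428534  0.01897655]
 [-0.00382447  0.19056062  0.98166798  1.07951689]
 [ 0.          0.          0.          1.        ]]
wrist [[332.92449797   0.         317.85672169]
 [  0.         332.92449797 197.7528834 ]
 [  0.           0.           1.        ]] [[ 0.25832491 -0.92757865 -0.2699372   0.06884605]
 [ 0.96605656  0.24753685  0.07389339  0.52471092]
 [-0.00172253 -0.2798631   0.96003837  0.37307346]
 [ 0.          0.          0.          1.        ]]
```

View pics/scene0.png

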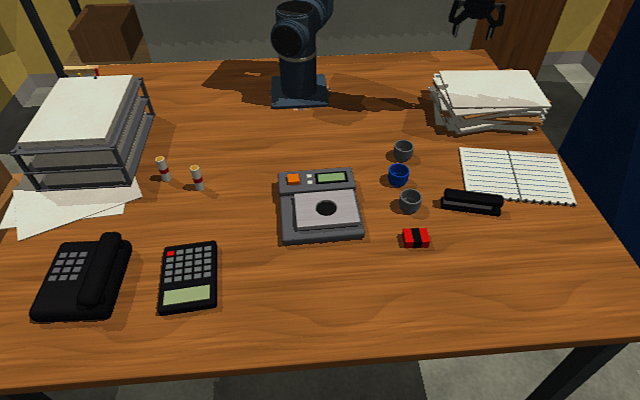

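View pics/top0.png

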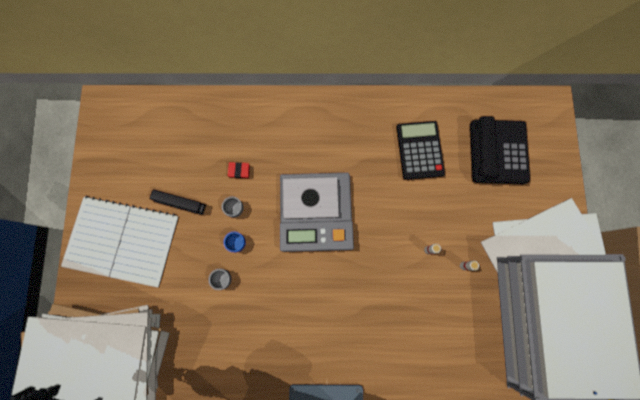

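View pics/wrist0.png

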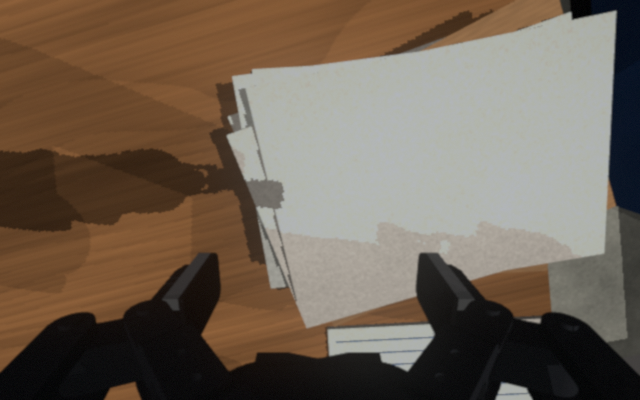

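The top view shows three cups: blue at (235,242), and greys at (232,207) and (219,279). The blue one is meant. There are two rolls, at (433,250) and (471,266). The robot's left is picture-left here, so the roll at (433,250) is meant. I'll measure these and confirm them in crops.

```bash
cat > h.py <<'E'
import numpy as np, cv2
from plant import r
def w(K,E,u,v,z=None,d=None):
    ray=np.array([(u-K[0,2])/K[0,0],-(v-K[1,2])/K[1,1],-1.])
    if d is not None: return (E@np.append(ray*d,1))[:3]
    R=E[:3,:3]@ray; t=(z-E[2,3])/R[2]; return E[:3,3]+t*R
def proj(K,E,p):
    c=np.linalg.inv(E)@np.append(p,1); return K[0,0]*c[0]/-c[2]+K[0,2], K[1,1]*c[1]/c[2]+K[1,2]
def cloud(K,E,d):
    v,u=np.mgrid[:d.shape[0],:d.shape[1]]
    P=np.stack([(u-K[0,2])/K[0,0]*d,-(v-K[1,2])/K[1,1]*d,-d],-1)
    return P@E[:3,:3].T+E[:3,3]
E
python3 - <<'E'
from h import *
for n in ["top","scene"]:
    z=np.load(f"pics/{n}0.npz");E=z["E"];P=cloud(z["K"],E,z["d"])
    for t in ["scale","cup","roll","pan_mid","tare_top","stapler","staples","calculator"]:
        for q in r.spot_in(t,n):
            p=np.array(q["position"]); W=(E@np.append(p,1))[:3]
            print(n,t,round(q["conf"],2),W.round(3),np.round(proj(z["K"],E,W)))
z=np.load("pics/top0.npz");im=z["im"]
a=cv2.resize(im[150:300,190:350],None,fx=5,fy=5,interpolation=cv2.INTER_CUBIC)[:600];cv2.imwrite("pics/c1.png",cv2.resize(im[155:295,200:360],(800,700))[:600])
cv2.imwrite("pics/c2.png",cv2.resize(im[220:290,400:500],(800,560)))
print(r.get_obs()["time"])
E
```

```text
top scale 0.82 [0.548 0.029 0.04 ] [315. 212.]
top cup 0.89 [0.465 0.253 0.017] [235. 242.]
top cup 0.88 [0.363 0.289 0.017] [220. 280.]
top cup 0.69 [0.559 0.266 0.019] [232. 209.]
top cup 0.17 [0.67  0.252 0.024] [238. 170.]
top roll 0.63 [ 0.439 -0.283  0.069] [434. 251.]
top pan_mid 0.93 [0.542 0.029 0.042] [315. 213.]
top tare_top 0.51 [ 0.482 -0.028  0.054] [336. 235.]
top tare_top 0.26 [0.584 0.045 0.049] [310. 198.]
top staples 0.88 [0.671 0.25  0.027] [238. 170.]
top calculator 0.57 [ 0.733 -0.27   0.023] [419. 150.]
scene scale 0.6 [0.578 0.026 0.04 ] [318. 207.]
scene cup 0.76 [0.561 0.263 0.028] [410. 199.]
scene cup 0.72 [0.373 0.286 0.029] [403. 151.]
scene cup 0.63 [0.467 0.252 0.031] [399. 173.]
scene cup 0.41 [ 0.49  -0.036  0.057] [292. 179.]
scene roll 0.6 [ 0.41  -0.384  0.047] [161. 168.]
scene roll 0.46 [ 0.46  -0.287  0.048] [196. 179.]
scene pan_mid 0.96 [0.575 0.029 0.042] [319. 205.]
scene tare_top 0.51 [ 0.486 -0.034  0.053] [293. 179.]
scene stapler 0.68 [0.587 0.408 0.037] [470. 201.]
scene staples 0.91 [0.678 0.248 0.023] [415. 237.]
scene staples 0.27 [ 0.458 -0.286  0.048] [196. 178.]
scene calculator 0.62 [ 0.745 -0.273  0.024] [188. 277.]
0.95
```

View pics/c1.png

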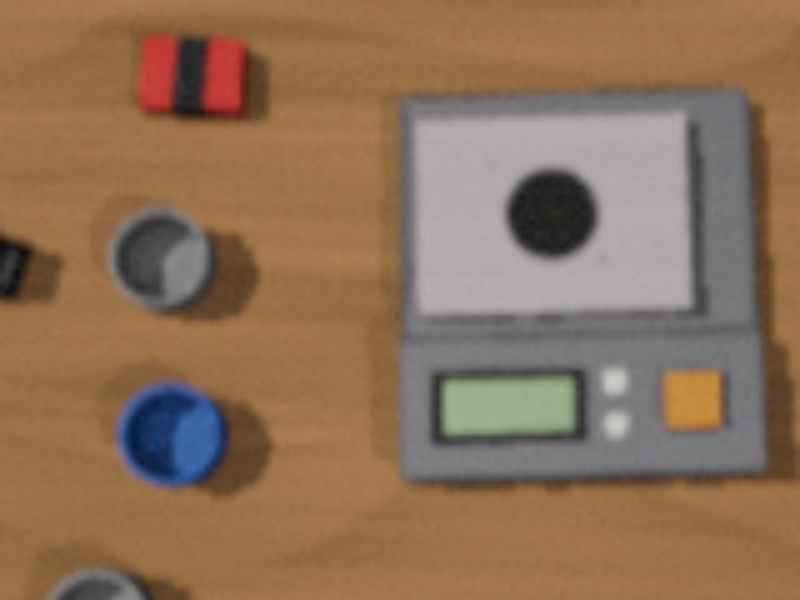

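View pics/c2.png

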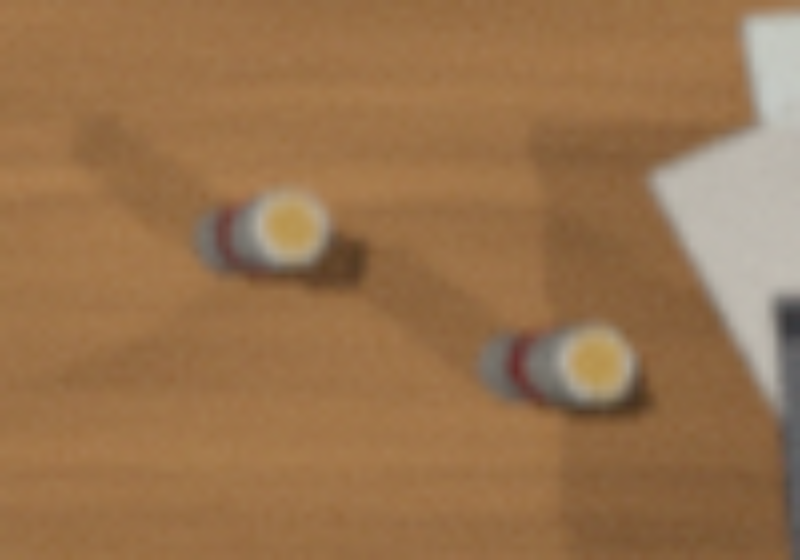

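```bash
python3 - <<'E'
from h import *
z=np.load("pics/top0.npz");K=z["K"];E=z["E"];im=z["im"];P=cloud(K,E,z["d"])
hsv=cv2.cvtColor(im,cv2.COLOR_BGR2HSV)
# table plane check
print("table z", P[300:330,300:400,2].mean(), P[160:200,380:395,2].mean())
# scale: pixels with z>0.03 in region
v,u=np.mgrid[:400,:640]
m=(P[...,2]>0.033)&(P[...,2]<0.07)&(u>270)&(u<362)&(v>165)&(v<258)
pts=P[m][:,:2]; box=cv2.minAreaRect((pts*1000).astype(np.float32)); print("scale box",box)
mo=m&(hsv[...,0]<22)&(hsv[...,1]>150)&(hsv[...,2]>120); print("tare",mo.sum(),P[mo].mean(0))
dk=(im.max(2)<60)&(u>285)&(u<345)&(v>178)&(v<216)
n,l,s,c=cv2.connectedComponentsWithStats(dk.astype(np.uint8)); 
for i in range(1,n):
    if s[i,4]>20: print("dark",s[i],c[i],w(K,E,*c[i],z=.046),w(K,E,*c[i],z=.040), "depth z",P[l==i][:,2].mean())
b=(hsv[...,0]>105)&(hsv[...,0]<130)&(hsv[...,1]>150)&(u>215)&(u<255)&(v>225)&(v<260)
print("blue",b.sum()); 
e=cv2.minEnclosingCircle(np.argwhere(b)[:,::-1].astype(np.float32)); print(e,w(K,E,*e[0],z=.042),w(K,E,*e[0],z=.03))
pb=P[b&(P[...,2]>.035)]; print("rim",len(pb),pb[:,:2].min(0),pb[:,:2].max(0),(pb[:,:2].min(0)+pb[:,:2].max(0))/2, pb[:,2].mean())
for uu,vv in [(433,250),(471,266)]:
    mm=(abs(u-uu)<14)&(abs(v-vv)<14)&(P[...,2]>.065); q=P[mm]; print("roll top",len(q),q.mean(0),(q[:,:2].min(0)+q[:,:2].max(0))/2)
E
```

```text
table z 0.0038524552606896832 0.002520971941210037
scale box ((541.9754028320312, 28.081314086914062), (200.8457489013672, 198.80947875976562), 1.7473703622817993)
tare 104 [ 0.48367296 -0.0329973   0.05378342]
dark [302 190  17  16 207] [309.9468599  197.31400966] [0.58687379 0.04406412 0.046     ] [0.5880822  0.04420976 0.04      ] depth z 0.058979154616849605
blue 291
((234.4545440673828, 241.6727294921875), 9.825164794921875) [0.46443771 0.24830695 0.042     ] [0.46542911 0.2509594  0.03      ]
rim 50 [0.37872187 0.01897655] [0.48865008 0.27565252] [0.43368597 0.14731453] 0.06070394265203899
roll top 75 [ 0.43995638 -0.26167889  0.15418068] [ 0.41805162 -0.13947028]
roll top 76 [ 0.40168471 -0.37692701  0.08675626] [ 0.39609685 -0.18785076]
```

The crops confirm the choice: the blue cup is at crop (172,435), the recess (dark disc) at crop (552,212), and the picture-left roll at crop (290,230) is farther robot-left (y about -0.26, against -0.375). Next I'll go above the blue cup.

```bash
cat >> h.py <<'E'
from scipy.spatial.transform import Rotation as Rot
def yaw():
    R=Rot.from_quat(r.get_obs()["ee_rot"]).as_matrix(); return np.degrees(np.arctan2(R[1,0],R[0,0]))
def to(x,y,z=None):
    o=r.get_obs();R=Rot.from_quat(o["ee_rot"]).as_matrix();p=np.array(o["tcp_pos"])
    t=np.array([x,y,p[2] if z is None else z])
    print("yaw",yaw().round(2),"tcp",p.round(4),"slide mm",(1000*R.T@(t-p)).round(1),"t",o["time"],"F",np.round(o["contact_force"],2),"op",round(o["opening"],4))
E
python3 -c "
from h import *
to(.464,.25)"
```

```text
yaw 75.0 tcp [0.1359 0.5071 0.2453] slide mm [-163.4  383.5   -0. ] t 0.95 F [ 0.34 -0.12  0.55] op 0.085
```

```bash
python3 -m creep '[{"jaw":1,"slide":[-23.3,54.8,0],"spin":0},{"jaw":1,"slide":[-23.3,54.8,0],"spin":0},{"jaw":1,"slide":[-23.3,54.8,0],"spin":0},{"jaw":1,"slide":[-23.3,54.8,0],"spin":0},{"jaw":1,"slide":[-23.3,54.8,0],"spin":0},{"jaw":1,"slide":[-23.3,54.8,0],"spin":0},{"jaw":1,"slide":[-23.3,54.8,0],"spin":-7.5},{"jaw":1,"slide":[0,0,40],"spin":-7.5}]' 30
python3 - <<'E'
from h import *
to(.464,.25)
P=r.camera_params("wrist");im,d=r.capture("wrist");cv2.imwrite("pics/w1.png",im);np.savez("pics/w1.npz",im=im,d=d,K=P["intrinsics"],E=P["extrinsics"])
E
```

```text
time: 1.95
tcp_pos: [0.4698, 0.2482, 0.2083]
ee_rot: [0.708, 0.706, 0.004, 0.002]
contact_force: [0.4, 0.3, 0.6]
opening: 0.0856
yaw 89.88 tcp [0.4698 0.2482 0.2083] slide mm [ 1.8 -5.8 -0. ] t 1.95 F [0.35 0.28 0.6 ] op 0.0856
```

View pics/w1.png

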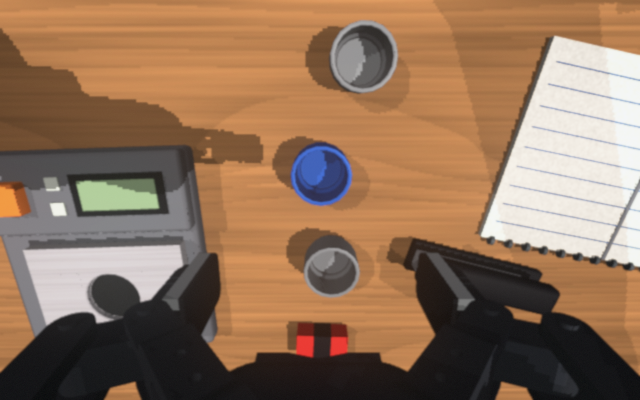

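The wrist view shows the blue cup at (321,174), midway between the fingers, with the recess at (113,296). I'll fit the rim and the recess.

```bash
cat >> h.py <<'E'
def snap(name,f):
    P=r.camera_params(name);im,d=r.capture(name);cv2.imwrite(f"pics/{f}.png",im);np.savez(f"pics/{f}.npz",im=im,d=d,K=P["intrinsics"],E=P["extrinsics"])
    return im,d,P["intrinsics"],P["extrinsics"]
def circ(K,E,cnt,z):
    """back-project contour points to plane z, least-squares circle"""
    q=np.array([w(K,E,u,v,z=z)[:2] for u,v in cnt.reshape(-1,2)])
    A=np.c_[2*q,np.ones(len(q))];s=np.linalg.lstsq(A,(q**2).sum(1),rcond=None)[0]
    rad=np.sqrt(s[2]+s[0]**2+s[1]**2); res=np.abs(np.hypot(*(q-s[:2]).T)-rad)
    return s[:2],rad,np.median(res)
E
python3 - <<'E'
from h import *
z=np.load("pics/w1.npz");im,d,K,E=z["im"],z["d"],z["K"],z["E"]
hsv=cv2.cvtColor(im,cv2.COLOR_BGR2HSV)
b=cv2.inRange(hsv,(105,130,40),(130,255,255));c=max(cv2.findContours(b,cv2.RETR_EXTERNAL,cv2.CHAIN_APPROX_NONE)[0],key=cv2.contourArea)
print(cv2.boundingRect(c))
for zz in (.042,.03): print(zz,circ(K,E,c,zz))
P=cloud(K,E,d);m=(b>0)&(P[...,2]>.03)&(P[...,2]<.06);q=P[m];print("depth rim",q[:,2].mean(),q.min(0),q.max(0))
g=cv2.inRange(im,(0,0,0),(75,75,75));g[:,:85]=0;g[:,145:]=0;g[:268]=0;g[325:]=0
c=max(cv2.findContours(g,cv2.RETR_EXTERNAL,cv2.CHAIN_APPROX_NONE)[0],key=cv2.contourArea);print(cv2.boundingRect(c));print("recess",circ(K,E,c,.046))
m=cv2.inRange(hsv,(8,150,120),(20,255,255));print
print("table", P[100:130,250:280,2].mean(), "pan z",P[250:265,100:160,2].mean())
E
```

```text
(291, 146, 60, 59)
0.042 (array([0.46690704, 0.25067842]), np.float64(0.02677270982217237), np.float64(0.00025524457899572285))
0.03 (array([0.46966455, 0.25080867]), np.float64(0.02786433323529792), np.float64(0.0002656518541846332))
depth rim 0.041602251403296424 [0.44028108 0.22359345 0.03050804] [0.49416923 0.27720105 0.04414281]
(85, 276, 60, 49)
recess (array([0.59737186, 0.04202321]), np.float64(0.02804305877724292), np.float64(0.003403946552905761))
table 0.0015739075344562191 pan z 0.046852493141132344
```

```bash
python3 -m creep '[{"jaw":1,"slide":[2.4,-2.8,0],"spin":0},{"jaw":1,"slide":[0,0,40],"spin":0},{"jaw":1,"slide":[0,0,40],"spin":0},{"jaw":1,"slide":[0,0,40],"spin":0},{"jaw":1,"slide":[0,0,35],"spin":0},{"jaw":1,"slide":[0,0,20],"spin":0},{"jaw":1,"slide":[0,0,4],"spin":0},{"jaw":1,"slide":[0,0,0],"spin":0}]' 30
python3 -c "
from h import *
to(.467,.2507,.024)
snap('wrist','w2')"
```

```text
time: 3.0
tcp_pos: [0.4623, 0.2538, 0.0282]
ee_rot: [0.707, 0.707, 0.001, 0.001]
contact_force: [-1.5, 0.5, -0.3]
opening: 0.0855
yaw 90.03 tcp [0.4623 0.2538 0.0282] slide mm [-3.1  4.7  4.2] t 3.0 F [-1.54  0.5  -0.28] op 0.0855
```

View pics/w2.png

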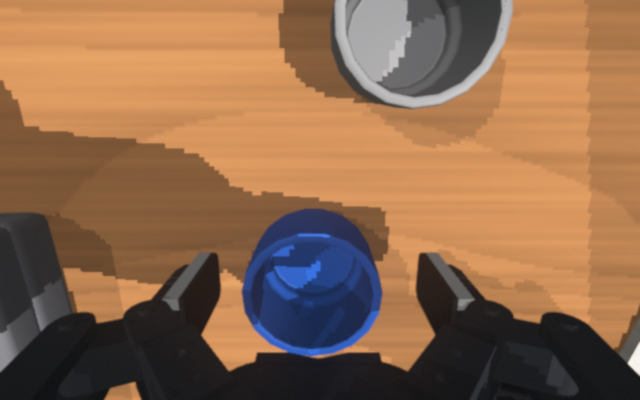

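The cup sits between the open fingers, with its rim centred near (313,294). I'll re-measure and correct.

```bash
python3 - <<'E'
from h import *
z=np.load("pics/w2.npz");im,d,K,E=z["im"],z["d"],z["K"],z["E"]
hsv=cv2.cvtColor(im,cv2.COLOR_BGR2HSV)
b=cv2.inRange(hsv,(100,110,40),(130,255,255));P=cloud(K,E,d)
m=(b>0)&(P[...,2]>.038)&(P[...,2]<.048)
q=P[m];print(len(q),q[:,2].mean(),(q.min(0)+q.max(0))/2,q.max(0)-q.min(0))
q=q[:,:2]; c,rad=cv2.minEnclosingCircle((q*1000).astype(np.float32));print(c,rad)
to(.467,.2507,.024)
E
```

```text
4459 0.04141421086954005 [0.46714296 0.25092314 0.04095787] [0.05644985 0.05404451 0.00591259]
(467.1369934082031, 250.7554931640625) 28.26178741455078
yaw 90.02 tcp [0.4627 0.2538 0.0285] slide mm [-3.1  4.3  4.5] t 3.05 F [ 0.17  0.21 -0.01] op 0.0855
```

Both measurements agree: cup at (0.467, 0.251), radius 28.3 mm. I'll centre on it and close.

```bash
python3 -m creep '[{"jaw":1,"slide":[-3,4.5,0],"spin":0},{"jaw":1,"slide":[0,0,4],"spin":0},{"jaw":0.5,"slide":[0,0,0],"spin":0},{"jaw":0.5,"slide":[0,0,0],"spin":0},{"jaw":0.5,"slide":[0,0,0],"spin":0},{"jaw":0.5,"slide":[0,0,0],"spin":0},{"jaw":0.5,"slide":[0,0,0],"spin":0},{"jaw":0.5,"slide":[0,0,0],"spin":0}]' 25
python3 -c "
from h import *
to(.467,.2507,.15)
snap('wrist','w3')"
```

```text
time: 4.05
tcp_pos: [0.466, 0.2497, 0.0224]
ee_rot: [0.707, 0.707, 0.0, 0.0]
contact_force: [-0.6, 0.4, 0.8]
opening: 0.054
yaw 90.0 tcp [0.466  0.2497 0.0224] slide mm [   1.     1.  -127.6] t 4.05 F [-0.56  0.43  0.8 ] op 0.054
```

View pics/w3.png

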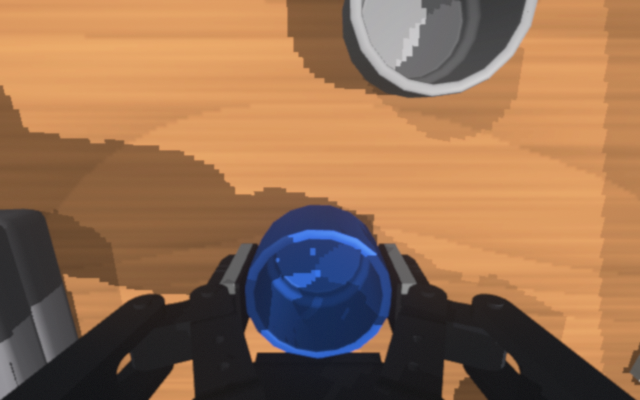

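The cup is gripped at an opening of 54 mm. I'll lift it and carry it past the pan so the wrist camera sees the recess.

```bash
python3 -m creep '[{"jaw":0.5,"slide":[0,0,-30],"spin":0},{"jaw":0.5,"slide":[0,0,-60],"spin":0},{"jaw":0.5,"slide":[0,0,-60],"spin":0},{"jaw":0.5,"slide":[-41.2,36.8,-20],"spin":0},{"jaw":0.5,"slide":[-41.2,36.8,0],"spin":0},{"jaw":0.5,"slide":[-41.2,36.8,0],"spin":0},{"jaw":0.5,"slide":[-41.2,36.8,0],"spin":0},{"jaw":0.5,"slide":[-41.2,36.8,0],"spin":0}]'
python3 -m creep '[{"jaw":0.5,"slide":[0,0,0],"spin":0},{"jaw":0.5,"slide":[0,0,0],"spin":0},{"jaw":0.5,"slide":[0,0,0],"spin":0},{"jaw":0.5,"slide":[0,0,0],"spin":0},{"jaw":0.5,"slide":[0,0,0],"spin":0},{"jaw":0.5,"slide":[0,0,0],"spin":0},{"jaw":0.5,"slide":[0,0,0],"spin":0},{"jaw":0.5,"slide":[0,0,0],"spin":0}]'
python3 -c "
from h import *
to(.587,.043)
snap('wrist','w4')"
```

```text
time: 5.1
tcp_pos: [0.6505, 0.0424, 0.1915]
ee_rot: [0.707, 0.707, -0.0, -0.001]
contact_force: [0.3, 0.4, 0.6]
opening: 0.054
time: 6.1
tcp_pos: [0.6499, 0.0437, 0.1923]
ee_rot: [0.707, 0.707, -0.0, -0.0]
contact_force: [0.0, -1.0, -0.5]
opening: 0.0543
yaw 90.0 tcp [0.6499 0.0437 0.1923] slide mm [ -0.7 -62.9   0. ] t 6.1 F [ 0.   -1.   -0.53] op 0.0543
```

View pics/w4.png

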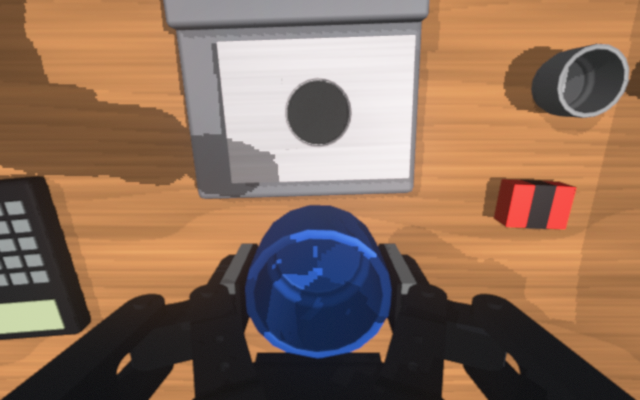

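The recess shows clearly at (318,112) and the cup rim is centred near (319,293). I'll fit both.

```bash
python3 - <<'E'
from h import *
z=np.load("pics/w4.npz");im,d,K,E=z["im"],z["d"],z["K"],z["E"]
hsv=cv2.cvtColor(im,cv2.COLOR_BGR2HSV);P=cloud(K,E,d)
g=cv2.inRange(im,(0,0,0),(110,110,110));g[:,:270]=0;g[:,365:]=0;g[:65]=0;g[160:]=0
c=max(cv2.findContours(g,cv2.RETR_EXTERNAL,cv2.CHAIN_APPROX_NONE)[0],key=cv2.contourArea);print(cv2.boundingRect(c));print("recess",circ(K,E,c,.046),circ(K,E,c,.040))
print("pan z",P[60:72,230:400,2].mean(),"floor",P[100:125,305:330,2].mean())
m=(cv2.inRange(im,(150,150,150),(255,255,255))>0)&(P[...,2]>.042)&(P[...,2]<.052)
m[195:]=0;m[:,:180]=0;m[:,430:]=0
print("pan box",cv2.minAreaRect((P[m][:,:2]*1000).astype(np.float32)))
b=cv2.inRange(hsv,(100,110,40),(130,255,255))
zz=P[b>0][:,2];print("cup z pct",np.percentile(zz,[5,50,95,99]))
zr=np.percentile(zz,97);m=(b>0)&(abs(P[...,2]-zr)<.006);q=P[m];c,rad=cv2.minEnclosingCircle((q[:,:2]*1000).astype(np.float32));print(zr,c,rad)
to(.587,.043)
E
```

```text
(288, 81, 61, 63)
recess (array([0.58996528, 0.04326712]), np.float64(0.02433408906390795), np.float64(0.00020532936881460795)) (array([0.59017136, 0.04327024]), np.float64(0.024865027873545144), np.float64(0.00020980939394802875))
pan z 0.04766151454174167 floor 0.04127874988412499
pan box ((577.2841186523438, 32.10205078125), (137.23406982421875, 182.65570068359375), 0.03105674497783184)
cup z pct [0.17463861 0.19743544 0.21235357 0.25119641]
0.2125996412139176 (651.5247802734375, 42.97446823120117) 28.618131637573242
yaw 90.0 tcp [0.6499 0.0436 0.1923] slide mm [ -0.6 -62.9   0. ] t 6.15 F [-0.57  0.12 -0.2 ] op 0.0544
```

```bash
python3 -m creep '[{"jaw":0.5,"slide":[0.3,-31,0],"spin":0},{"jaw":0.5,"slide":[0,-30.5,0],"spin":0},{"jaw":0.5,"slide":[0,0,40],"spin":0},{"jaw":0.5,"slide":[0,0,40],"spin":0},{"jaw":0.5,"slide":[0,0,25],"spin":0},{"jaw":0.5,"slide":[0,0,13],"spin":0},{"jaw":0.5,"slide":[0,0,0],"spin":0},{"jaw":0.5,"slide":[0,0,0],"spin":0}]'
python3 -c "
from h import *
to(.5885,.0437)
snap('wrist','w5')
snap('scene','s5')
snap('top','t5')
to(.5885,.0437)
im=cv2.imread('pics/s5.png');cv2.imwrite('pics/s5c.png',cv2.resize(im[140:260,250:410],(800,600),interpolation=cv2.INTER_CUBIC))"
```

```text
time: 7.15
tcp_pos: [0.5896, 0.0439, 0.076]
ee_rot: [0.707, 0.707, 0.001, 0.001]
contact_force: [0.1, -0.4, -0.2]
opening: 0.0539
yaw 90.0 tcp [0.5896 0.0439 0.076 ] slide mm [-0.2 -1.1 -0. ] t 7.15 F [ 0.11 -0.37 -0.16] op 0.0539
yaw 90.0 tcp [0.5896 0.0439 0.0761] slide mm [-0.2 -1.1 -0. ] t 7.3 F [-0.94  0.64 -1.74] op 0.0544
```

View pics/w5.png

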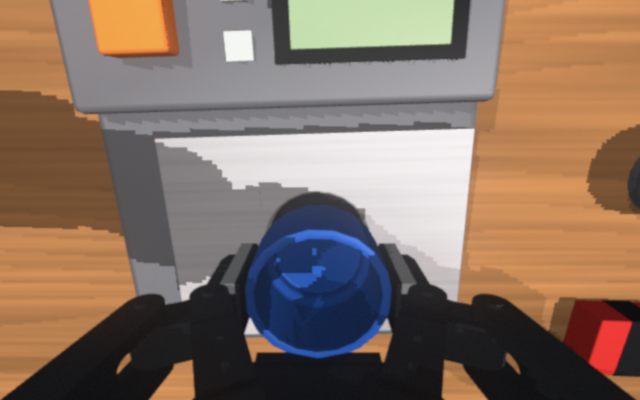

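View pics/s5c.png

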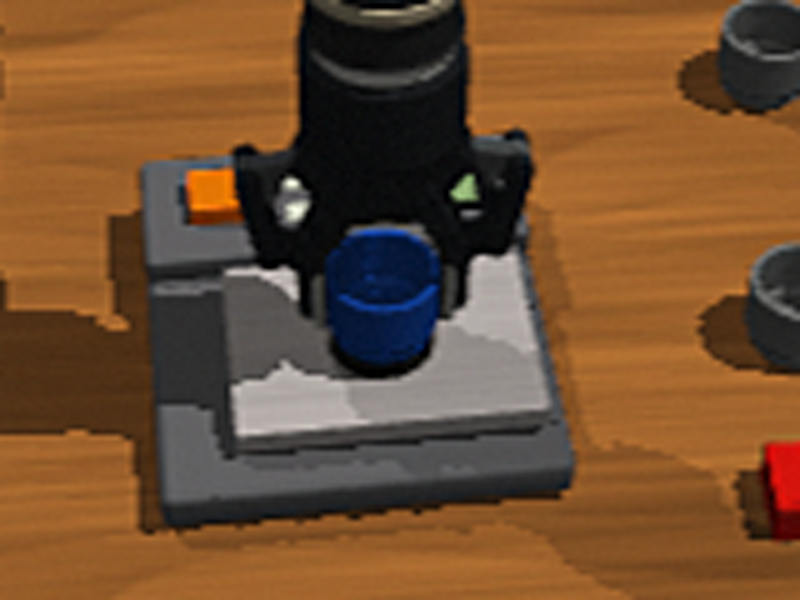

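The cup hovers over the recess: its dark arc peeks out above the cup at about (317,193) in the wrist view and below it at crop (380,370) in the scene view. I'll cross-check the recess centre.

```bash
python3 - <<'E'
from h import *
z=np.load("pics/scene0.npz");im,K,E=z["im"],z["K"],z["E"]
g=cv2.inRange(im,(0,0,0),(95,95,95));g[:,:308]=0;g[:,345:]=0;g[:194]=0;g[223:]=0
c=max(cv2.findContours(g,cv2.RETR_EXTERNAL,cv2.CHAIN_APPROX_NONE)[0],key=cv2.contourArea);print(cv2.boundingRect(c),circ(K,E,c,.046))
z=np.load("pics/top0.npz");im,K,E=z["im"],z["K"],z["E"]
g=cv2.inRange(im,(0,0,0),(110,110,110));g[:,:295]=0;g[:,325:]=0;g[:185]=0;g[212:]=0
c=max(cv2.findContours(g,cv2.RETR_EXTERNAL,cv2.CHAIN_APPROX_NONE)[0],key=cv2.contourArea);print(cv2.boundingRect(c),circ(K,E,c,.046))
z=np.load("pics/w5.npz");im,K,E=z["im"],z["K"],z["E"]
print(im[180:210:2,317].tolist())
for v in (191,193,195):print(w(K,E,317,v,z=.0465))
# visible dark arc points
g=cv2.inRange(im,(0,0,0),(60,60,60));print([ (u,int(np.argmax(g[170:260,u]>0))+170) for u in range(270,366,8)])
pts=[(u,int(np.argmax(g[170:260,u]>0))+170) for u in range(276,360,2)]
q=np.array([w(K,E,u,v,z=.0465)[:2] for u,v in pts])
from scipy.optimize import least_squares
s=least_squares(lambda p:np.hypot(*(q-p).T)-.02625,[.589,.044],loss="soft_l1",f_scale=.0005);print("arc fit",s.x,np.abs(s.fun).mean())
hsv=cv2.cvtColor(im,cv2.COLOR_BGR2HSV);P=cloud(K,E,z["d"]);b=cv2.inRange(hsv,(100,110,40),(130,255,255))
zr=.0965;m=(b>0)&(abs(P[...,2]-zr)<.005);c,rad=cv2.minEnclosingCircle((P[m][:,:2]*1000).astype(np.float32));print("cup",c,rad)
E
```

```text
(316, 200, 21, 16) (array([0.58712926, 0.04443059]), np.float64(0.024633985234229442), np.float64(0.0004855052573401984))
(301, 189, 18, 18) (array([0.58712823, 0.04436456]), np.float64(0.023787353860623552), np.float64(0.0006906725706870114))
[[226, 225, 230], [228, 226, 232], [227, 226, 232], [226, 225, 230], [225, 223, 228], [205, 202, 211], [96, 95, 98], [60, 58, 60], [60, 58, 59], [59, 57, 58], [59, 57, 57], [58, 56, 57], [65, 55, 54], [91, 61, 53], [92, 60, 51]]
[0.56296945 0.04294531 0.0465    ]
[0.56399034 0.04294505 0.0465    ]
[0.56501483 0.0429448  0.0465    ]
[(270, 170), (278, 211), (286, 204), (294, 199), (302, 196), (310, 195), (318, 196), (326, 198), (334, 202), (342, 204), (350, 209), (358, 216)]
arc fit [0.59156721 0.04155915] 0.0005857679912178619
cup (591.7240600585938, 43.2092399597168) 29.148033142089844
```

Seen by the same camera, the cup is about 1.5 mm beyond the recess in x; the fixed cameras suggest slightly more. y agrees. I'll shift -2 mm in x and descend to TCP z 0.066. Stuck on the flat would mean about 5 N there, and in the recess about 0 N.

```bash
python3 -m creep '[{"jaw":0.5,"slide":[0,-2,0],"spin":0},{"jaw":0.5,"slide":[0,0,4],"spin":0},{"jaw":0.5,"slide":[0,0,2],"spin":0},{"jaw":0.5,"slide":[0,0,1],"spin":0},{"jaw":0.5,"slide":[0,0,1],"spin":0},{"jaw":0.5,"slide":[0,0,1],"spin":0},{"jaw":0.5,"slide":[0,0,1],"spin":0},{"jaw":0.5,"slide":[0,0,0],"spin":0}]'
python3 -c "
from h import *
to(.5885,.0437,.066)
"
```

```text
time: 8.3
tcp_pos: [0.5863, 0.0439, 0.0642]
ee_rot: [0.707, 0.707, -0.0, -0.0]
contact_force: [0.9, 0.0, -2.1]
opening: 0.0542
yaw 90.0 tcp [0.5863 0.0439 0.0642] slide mm [-0.2  2.2 -1.8] t 8.3 F [ 0.93  0.   -2.1 ] op 0.0542
```

```bash
python3 -m creep '[{"jaw":0.5,"slide":[0,0,0],"spin":0},{"jaw":0.5,"slide":[0,0,0.5],"spin":0},{"jaw":0.5,"slide":[0,0,0.5],"spin":0},{"jaw":0.5,"slide":[0,0,0.5],"spin":0},{"jaw":0.5,"slide":[0,0,0],"spin":0},{"jaw":0.5,"slide":[0,0,0],"spin":0},{"jaw":0.5,"slide":[0,0,0],"spin":0},{"jaw":0.5,"slide":[0,0,0],"spin":0}]'
python3 -c "
from h import *
snap('wrist','w6')
to(.5885,.0437,.066)
snap('scene','s6')
to(.5885,.0437,.066)
im=cv2.imread('pics/s6.png');cv2.imwrite('pics/s6c.png',cv2.resize(im[140:260,250:410],(800,600),interpolation=cv2.INTER_CUBIC))"
```

```text
time: 9.3
tcp_pos: [0.5865, 0.044, 0.0629]
ee_rot: [0.707, 0.707, 0.0, 0.0]
contact_force: [0.4, -0.2, 0.6]
opening: 0.0541
yaw 90.0 tcp [0.5865 0.044  0.0629] slide mm [-0.3  2.  -3.1] t 9.35 F [-0.36 -0.02 -0.37] op 0.0541
yaw 90.0 tcp [0.5865 0.044  0.0629] slide mm [-0.3  2.  -3.1] t 9.4 F [-0.28 -0.01  0.71] op 0.0541
```

View pics/s6c.png

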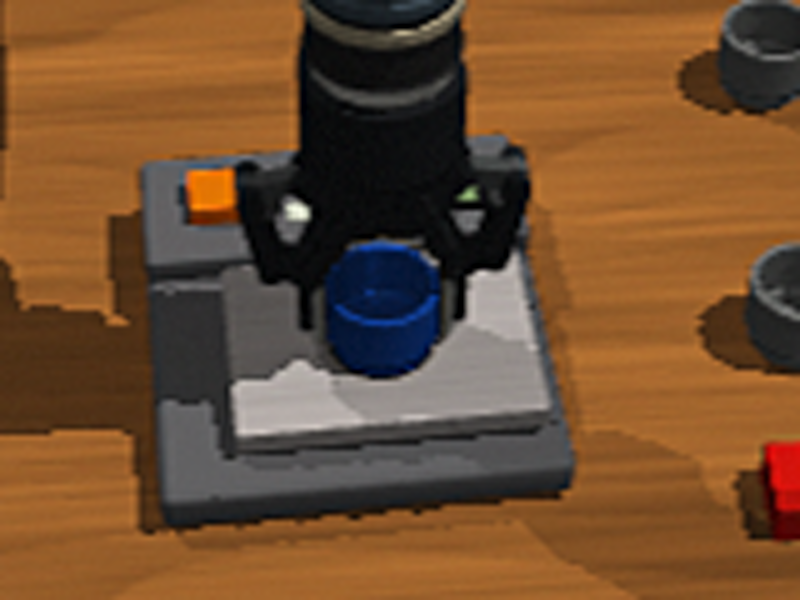

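View pics/w6.png

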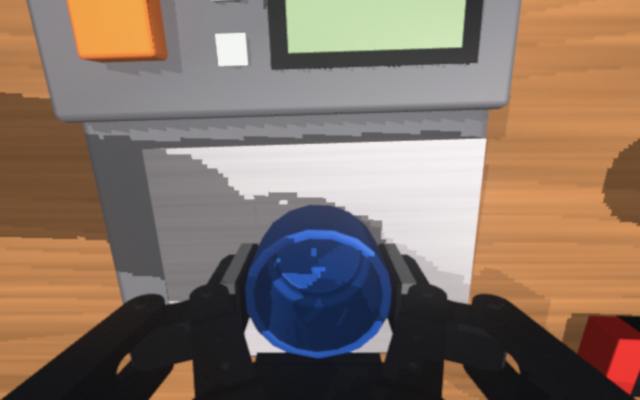

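The cup went down with no force to the seated height (bottom at about 40.5 mm), and no dark recess shows around it, so it is in the recess. I'll touch down lightly, open and look.

```bash
python3 -m creep '[{"jaw":0.5,"slide":[0,0,0.7],"spin":0},{"jaw":0.5,"slide":[0,0,0.5],"spin":0},{"jaw":0.5,"slide":[0,0,0],"spin":0},{"jaw":0.9,"slide":[0,0,0],"spin":0},{"jaw":0.9,"slide":[0,0,0],"spin":0},{"jaw":0.9,"slide":[0,0,0],"spin":0},{"jaw":0.9,"slide":[0,0,0],"spin":0},{"jaw":0.9,"slide":[0,0,0],"spin":0}]'
python3 -c "
from h import *
snap('wrist','w7')
to(.5885,.0437,.066)
snap('scene','s7')
im=cv2.imread('pics/s7.png');cv2.imwrite('pics/s7c.png',cv2.resize(im[140:260,250:410],(800,600),interpolation=cv2.INTER_CUBIC))"
```

```text
time: 10.4
tcp_pos: [0.5864, 0.044, 0.0616]
ee_rot: [0.707, 0.707, 0.0, -0.0]
contact_force: [-0.4, -0.2, -0.7]
opening: 0.0769
yaw 90.0 tcp [0.5864 0.044  0.0616] slide mm [-0.3  2.1 -4.4] t 10.45 F [ 0.8  -0.71 -1.1 ] op 0.0769
```

View pics/s7c.png

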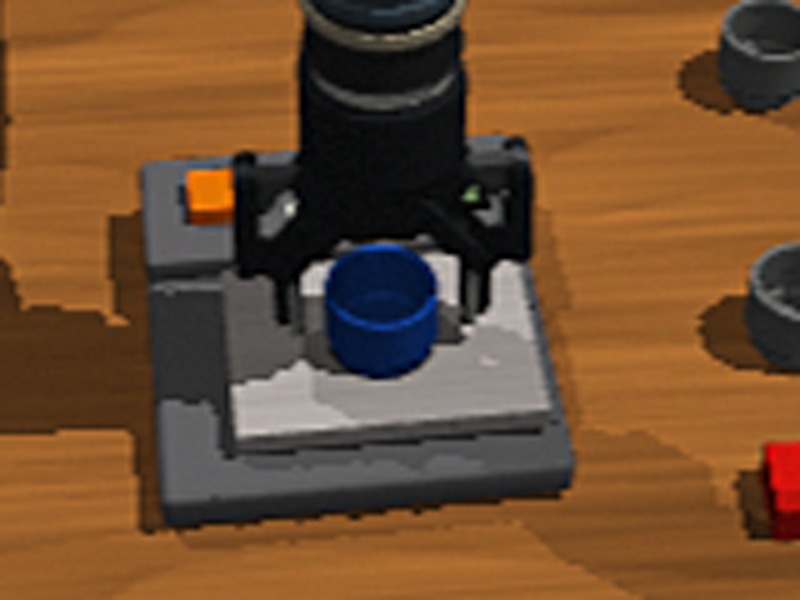

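View pics/w7.png

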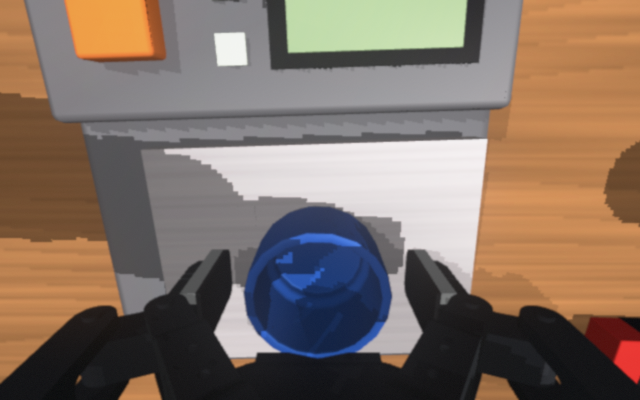

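Both fingers are clear of the cup, and it stands seated with its rim level at (318,295). Next I'll rise, shut the jaws and go near the tare key.

```bash
python3 -m creep '[{"jaw":0.9,"slide":[0,0,-25],"spin":0},{"jaw":0.9,"slide":[0,0,-50],"spin":0},{"jaw":0.9,"slide":[0,0,-45],"spin":0},{"jaw":0,"slide":[-37,-33,0],"spin":0},{"jaw":0,"slide":[-37,-33,0],"spin":0},{"jaw":0,"slide":[0,0,0],"spin":0},{"jaw":0,"slide":[0,0,0],"spin":0},{"jaw":0,"slide":[0,0,0],"spin":0}]'
python3 - <<'E'
from h import *
to(.4836,-.033)
im,d,K,E=snap('wrist','w8')
hsv=cv2.cvtColor(im,cv2.COLOR_BGR2HSV);P=cloud(K,E,d)
b=cv2.inRange(hsv,(100,110,40),(130,255,255));m=(b>0)&(P[...,2]>.075)&(P[...,2]<.092);c,rad=cv2.minEnclosingCircle((P[m][:,:2]*1000).astype(np.float32));print("cup",c,rad,"rim z",np.percentile(P[m][:,2],[10,50,90]))
o=cv2.inRange(hsv,(5,150,100),(20,255,255));m=(o>0)&(P[...,2]>.05)&(P[...,2]<.062);print(m.sum(),P[m].mean(0),cv2.minAreaRect((P[m][:,:2]*1000).astype(np.float32)))
E
```

```text
time: 11.5
tcp_pos: [0.5212, -0.0293, 0.1817]
ee_rot: [0.707, 0.708, 0.0, 0.0]
contact_force: [-0.1, 1.2, 0.4]
opening: 0.0004
yaw 90.06 tcp [ 0.5212 -0.0293  0.1817] slide mm [ -3.6 -37.6  -0. ] t 11.5 F [-0.11  1.17  0.42] op 0.0004
cup (587.9340209960938, 43.22032928466797) 28.216358184814453 rim z [0.07685944 0.08145801 0.08265186]
1473 [ 0.48576062 -0.03424055  0.0550025 ] ((486.08123779296875, -34.376129150390625), (29.868356704711914, 29.168312072753906), 0.7401792407035828)
```

View pics/w8.png

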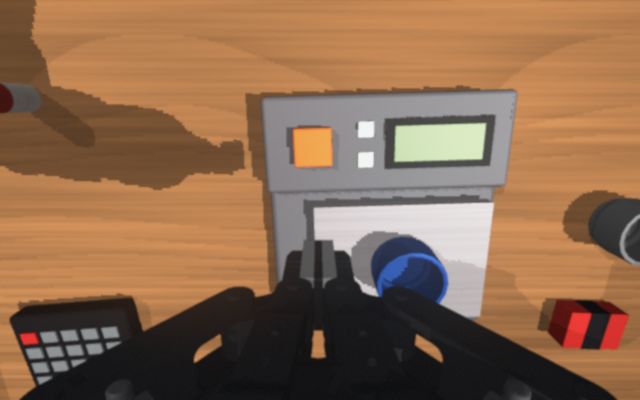

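The tare key is at (312,147) in the picture, which gives (0.486,-0.034) and a top at 55 mm, as it must be. The cup rim reads about 82 mm, so the cup is seated. I'll move over the key to 6 mm above contact.

```bash
python3 -m creep '[{"jaw":0,"slide":[-4.2,-36.7,0],"spin":0},{"jaw":0,"slide":[0,0,40],"spin":0},{"jaw":0,"slide":[0,0,40],"spin":0},{"jaw":0,"slide":[0,0,20],"spin":0},{"jaw":0,"slide":[0,0,6],"spin":0},{"jaw":0,"slide":[0,0,0],"spin":0},{"jaw":0,"slide":[0,0,0],"spin":0},{"jaw":0,"slide":[0,0,0],"spin":0}]'
python3 - <<'E'
from h import *
to(.4845,-.0335,.069)
im,d,K,E=snap('wrist','w9')
snap('scene','s9');im=cv2.imread('pics/s9.png');cv2.imwrite('pics/s9c.png',cv2.resize(im[140:260,250:410],(800,600),interpolation=cv2.INTER_CUBIC))
E
```

```text
time: 12.55
tcp_pos: [0.4847, -0.0344, 0.0769]
ee_rot: [0.707, 0.707, 0.001, 0.001]
contact_force: [0.1, -0.8, 0.2]
opening: -0.0
yaw 90.01 tcp [ 0.4847 -0.0344  0.0769] slide mm [ 0.9 -0.2  7.9] t 12.55 F [ 0.06 -0.8   0.22] op -0.0
```

View pics/w9.png

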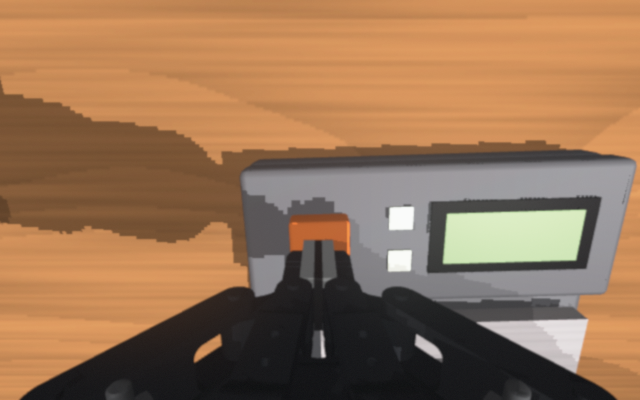

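View pics/s9c.png

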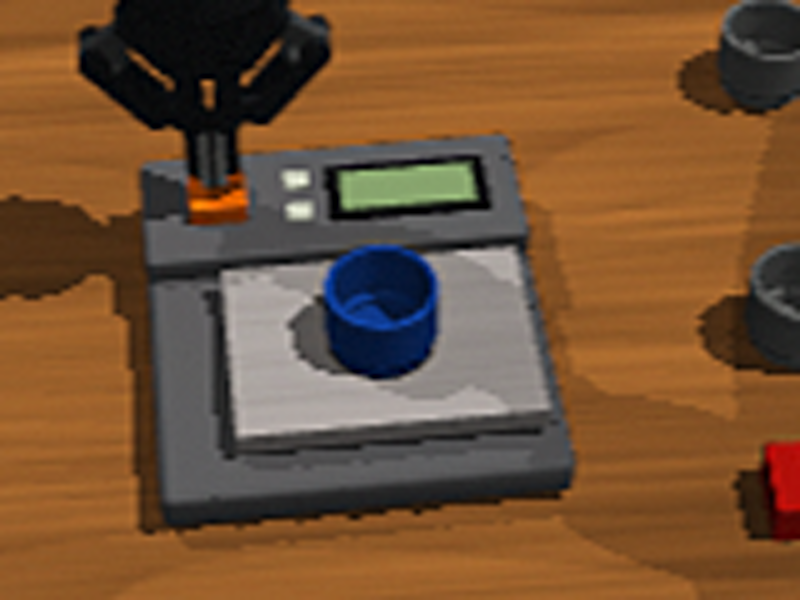

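The shut fingers stand over the key's middle. I'll press down in small steps while watching the force.

```bash
python3 -m creep '[{"jaw":0,"slide":[0.5,0,4],"spin":0},{"jaw":0,"slide":[0,0,2],"spin":0},{"jaw":0,"slide":[0,0,1],"spin":0},{"jaw":0,"slide":[0,0,1],"spin":0},{"jaw":0,"slide":[0,0,1],"spin":0},{"jaw":0,"slide":[0,0,0.5],"spin":0},{"jaw":0,"slide":[0,0,0],"spin":0},{"jaw":0,"slide":[0,0,0],"spin":0}]'
python3 -m creep '[{"jaw":0,"slide":[0,0,0.7],"spin":0},{"jaw":0,"slide":[0,0,0.7],"spin":0},{"jaw":0,"slide":[0,0,0],"spin":0},{"jaw":0,"slide":[0,0,0],"spin":0},{"jaw":0,"slide":[0,0,0],"spin":0},{"jaw":0,"slide":[0,0,0],"spin":0},{"jaw":0,"slide":[0,0,0],"spin":0},{"jaw":0,"slide":[0,0,0],"spin":0}]'
```

```text
time: 13.65
tcp_pos: [0.4835, -0.0337, 0.0662]
ee_rot: [0.707, 0.707, -0.0, -0.0]
contact_force: [-3.0, 0.5, 4.0]
opening: -0.0
time: 14.65
tcp_pos: [0.4836, -0.0337, 0.0648]
ee_rot: [0.707, 0.707, -0.0, -0.0]
contact_force: [-2.8, 0.2, 5.2]
opening: 0.0
```

```bash
python3 -m creep '[{"jaw":0,"slide":[0,0,0.5],"spin":0},{"jaw":0,"slide":[0,0,0.4],"spin":0},{"jaw":0,"slide":[0,0,0],"spin":0},{"jaw":0,"slide":[0,0,0],"spin":0},{"jaw":0,"slide":[0,0,0],"spin":0},{"jaw":0,"slide":[0,0,0],"spin":0},{"jaw":0,"slide":[0,0,0],"spin":0},{"jaw":0,"slide":[0,0,0],"spin":0}]'
python3 - <<'E'
from h import *
for i in range(4):
    to(.4845,-.0335,.069); im,d,K,E=snap('scene','s10')
hs=cv2.cvtColor(im,cv2.COLOR_BGR2HSV)
cv2.imwrite('pics/s10c.png',cv2.resize(im[140:260,250:410],(800,600),interpolation=cv2.INTER_CUBIC))
E
```

```text
time: 15.65
tcp_pos: [0.4835, -0.0337, 0.0641]
ee_rot: [0.707, 0.707, -0.0, -0.0]
contact_force: [-3.8, 1.5, 4.7]
opening: 0.0001
yaw 90.0 tcp [ 0.4835 -0.0337  0.0641] slide mm [ 0.2  1.  -4.9] t 15.65 F [-3.8   1.47  4.7 ] op 0.0001
yaw 90.0 tcp [ 0.4836 -0.0337  0.0641] slide mm [ 0.2  0.9 -4.9] t 15.7 F [-4.01  0.91  5.39] op -0.0005
yaw 90.0 tcp [ 0.4836 -0.0337  0.0641] slide mm [ 0.2  0.9 -4.9] t 15.75 F [-3.66  0.76  5.87] op 0.0004
yaw 90.0 tcp [ 0.4836 -0.0337  0.0641] slide mm [ 0.2  0.9 -4.9] t 15.8 F [-3.6   0.86  5.39] op 0.0001
```

View pics/s10c.png

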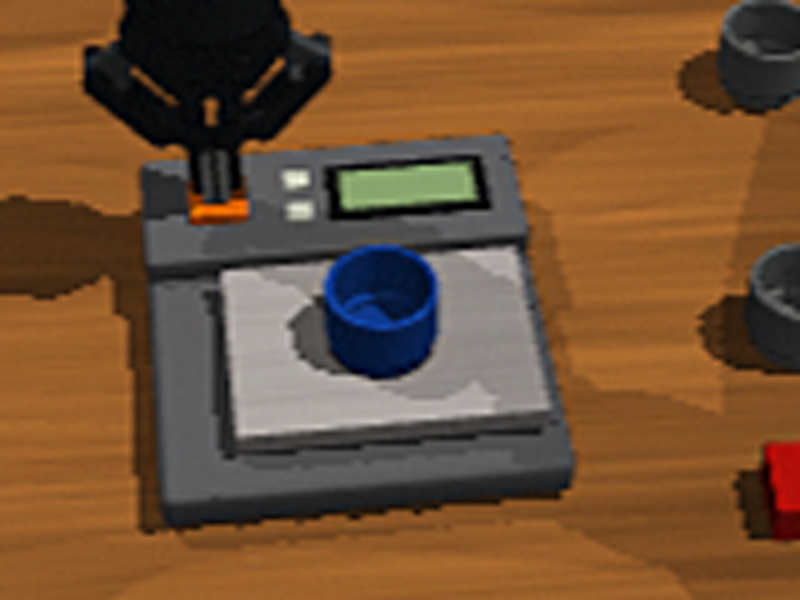

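Force and depth agree to within about 0.6 mm (4.3 to 4.9 mm of travel). I'll press 0.6 mm further and hold.

```bash
python3 -m creep '[{"jaw":0,"slide":[0,0,0.3],"spin":0},{"jaw":0,"slide":[0,0,0.3],"spin":0},{"jaw":0,"slide":[0,0,0],"spin":0},{"jaw":0,"slide":[0,0,0],"spin":0},{"jaw":0,"slide":[0,0,0],"spin":0},{"jaw":0,"slide":[0,0,0],"spin":0},{"jaw":0,"slide":[0,0,0],"spin":0},{"jaw":0,"slide":[0,0,0],"spin":0}]'
python3 - <<'E'
from h import *
F=[]
for i in range(5):
    F.append(np.r_[r.get_obs()["contact_force"],r.get_obs()["tcp_pos"][2]]); im,d,K,E=snap('wrist','w10')
print(np.mean(F,0))
z9=np.load('pics/w9.npz')
for K,E,im,d in ((K,E,im,d),(z9["K"],z9["E"],z9["im"],z9["d"])):
    hsv=cv2.cvtColor(im,cv2.COLOR_BGR2HSV);P=cloud(K,E,d);o=cv2.inRange(hsv,(5,150,60),(20,255,255));o[:200]=0;o[280:]=0;o[:,:270]=0;o[:,380:]=0
    z=P[o>0];z=z[(z[:,2]>.04)&(z[:,2]<.07)];print(len(z),np.percentile(z[:,2],[50,80]), "console",np.median(P[185:205,260:280,2]))
E
```

```text
time: 16.85
tcp_pos: [0.4835, -0.0337, 0.0636]
ee_rot: [0.707, 0.707, -0.0, -0.0]
contact_force: [-3.4, 1.0, 6.5]
opening: -0.0001
[-3.5269391   0.98271486  6.3744494   0.06358722]
1172 [0.0493357 0.0499668] console 0.04308588594816197
1779 [0.05480657 0.05543517] console 0.043062693296997454
```

Depth shows the key went from 55 to 49.5 mm, with a force of 6.4 N, so it is down 5.4 mm or more and has been held over a second. I'll rise and go to the roll.

```bash
python3 - <<'E'
from h import *
z=np.load("pics/top0.npz");print(w(z["K"],z["E"],436.25-.5,248.5-.5,z=.075))
p=w(z["K"],z["E"],435.75,248,z=.075);to(p[0]+.03,p[1],.22)
E
python3 -m creep '[{"jaw":0,"slide":[0,0,-20],"spin":0},{"jaw":0,"slide":[0,0,-60],"spin":0},{"jaw":0.4,"slide":[0,0,-60],"spin":0},{"jaw":0.6,"slide":[-55,0,-16],"spin":0},{"jaw":0.6,"slide":[-55,0,0],"spin":0},{"jaw":0.6,"slide":[-55,0,0],"spin":0},{"jaw":0.6,"slide":[-55,0,0],"spin":0},{"jaw":0.6,"slide":[0,0,0],"spin":0}]'
python3 - <<'E'
from h import *
to(.44,-.262); snap('wrist','w11')
E
```

```text
[ 0.44651045 -0.28648226  0.075     ]
yaw 90.0 tcp [ 0.4835 -0.0337  0.0636] slide mm [-252.8   -7.1 -156.4] t 17.1 F [-4.13  0.55  6.44] op -0.0001
time: 18.1
tcp_pos: [0.4837, -0.2577, 0.2177]
ee_rot: [0.709, 0.705, -0.0, 0.0]
contact_force: [-0.4, 0.8, -0.5]
opening: 0.0511
yaw 89.68 tcp [ 0.4837 -0.2577  0.2177] slide mm [ -4.5 -43.7  -0. ] t 18.1 F [-0.36  0.77 -0.5 ] op 0.0511
```

View pics/w11.png

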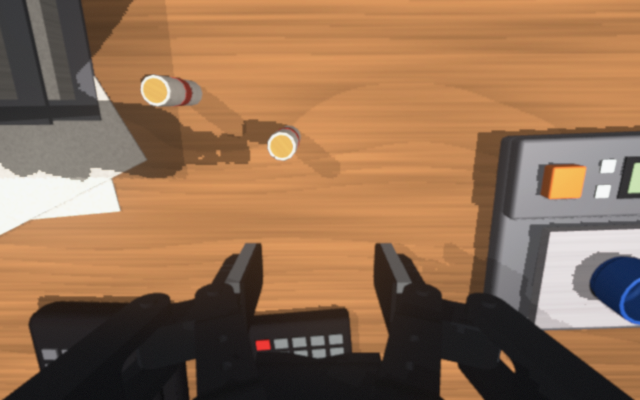

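The roll nearer the scale (robot-left) is at (282,145); the other is at (155,91). Target confirmed. I'll fit its top.

```bash
python3 - <<'E'
from h import *
z=np.load("pics/w11.npz");im,d,K,E=z["im"],z["d"],z["K"],z["E"];P=cloud(K,E,d)
m=np.zeros(d.shape,bool);m[120:170,260:305]=1
m&=(P[...,2]>.071)&(P[...,2]<.082);c=cv2.findContours(m.astype(np.uint8),cv2.RETR_EXTERNAL,cv2.CHAIN_APPROX_NONE)[0];c=max(c,key=cv2.contourArea)
print(P[m].mean(0),cv2.minEnclosingCircle((P[m][:,:2]*1000).astype(np.float32)),circ(K,E,c,.0755))
q=P[m].mean(0); to(q[0]-.0012,q[1]+.0007,.12)
E
```

```text
[ 0.4489894  -0.28812355  0.07518311] ((449.37457275390625, -288.3283996582031), 11.825697898864746) (array([ 0.44905807, -0.28808851]), np.float64(0.011372218525736336), np.float64(0.0001754347202761134))
yaw 89.8 tcp [ 0.4837 -0.2555  0.218 ] slide mm [-32.1 -35.8  98. ] t 18.15 F [-0.55  0.77 -0.71] op 0.0511
```

```bash
python3 -m creep '[{"jaw":0.6,"slide":[-32,-36,0],"spin":0},{"jaw":0.6,"slide":[0,0,0],"spin":0},{"jaw":0.6,"slide":[0,0,45],"spin":0},{"jaw":0.6,"slide":[0,0,45],"spin":0},{"jaw":0.6,"slide":[0,0,40],"spin":0},{"jaw":0.6,"slide":[0,0,20],"spin":0},{"jaw":0.6,"slide":[0,0,7],"spin":0},{"jaw":0.6,"slide":[0,0,0],"spin":0}]' 30
python3 - <<'E'
from h import *
to(.448,-.2875,.060); im,d,K,E=snap('wrist','w12');P=cloud(K,E,d)
m=np.zeros(d.shape,bool);m[200:350,250:390]=1
m&=(P[...,2]>.071)&(P[...,2]<.080)&(im.max(2)>110);print(P[m].mean(0),cv2.minEnclosingCircle((P[m][:,:2]*1000).astype(np.float32)))
E
```

```text
time: 19.15
tcp_pos: [0.4483, -0.2849, 0.0623]
ee_rot: [0.707, 0.708, 0.0, 0.0]
contact_force: [-0.0, -0.1, -0.3]
opening: 0.0513
yaw 90.08 tcp [ 0.4483 -0.2849  0.0623] slide mm [-2.6 -0.3  2.3] t 19.15 F [-0.02 -0.08 -0.26] op 0.0513
[ 0.44794232 -0.28825508  0.07519857] ((452.98504638671875, -279.4923400878906), 21.434993743896484)
```

View pics/w12.png

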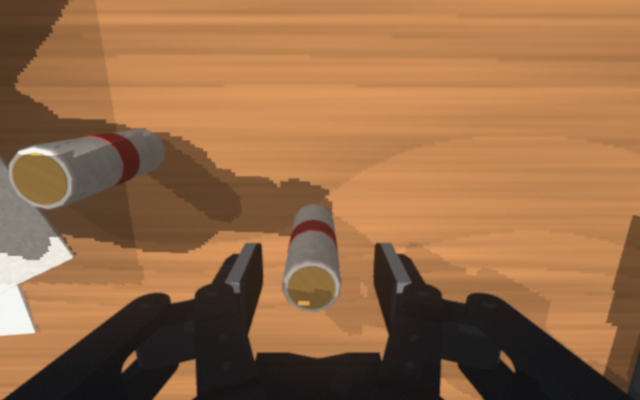

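The roll top is at (312,287), between the pads and about 3 mm off centre. I'll centre and close.

```bash
python3 -m creep '[{"jaw":0.6,"slide":[-2.8,0,1.5],"spin":0},{"jaw":0.6,"slide":[0,0,0],"spin":0},{"jaw":0.1,"slide":[0,0,0],"spin":0},{"jaw":0.1,"slide":[0,0,0],"spin":0},{"jaw":0.1,"slide":[0,0,0],"spin":0},{"jaw":0.1,"slide":[0,0,0],"spin":0},{"jaw":0.1,"slide":[0,0,0],"spin":0},{"jaw":0.1,"slide":[0,0,0],"spin":0}]' 30
python3 - <<'E'
from h import *
to(.448,-.2875,.21); im,d,K,E=snap('wrist','w13')
E
```

```text
time: 20.2
tcp_pos: [0.4479, -0.2887, 0.0611]
ee_rot: [0.707, 0.707, 0.0, 0.0]
contact_force: [-0.1, -0.5, 3.0]
opening: 0.0222
yaw 90.0 tcp [ 0.4479 -0.2887  0.0611] slide mm [   1.1    0.2 -148.9] t 20.2 F [-0.13 -0.49  3.02] op 0.0222
```

View pics/w13.png

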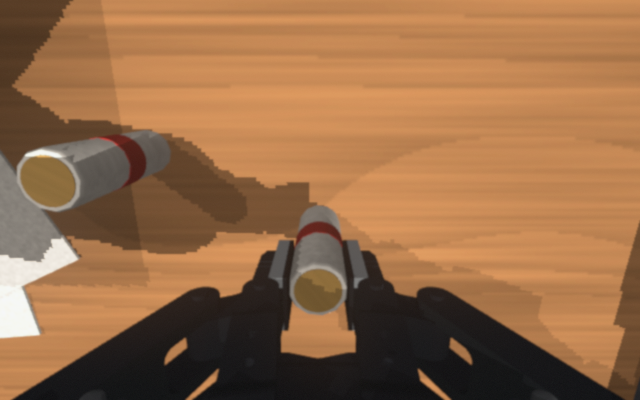

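The roll is gripped at an opening of 22 mm. I'll lift it and carry it over the cup.

```bash
python3 -m creep '[{"jaw":0.1,"slide":[0,0,-20],"spin":0},{"jaw":0.1,"slide":[0,0,-50],"spin":0},{"jaw":0.1,"slide":[0,0,-50],"spin":0},{"jaw":0.1,"slide":[0,0,-20],"spin":0},{"jaw":0.1,"slide":[40,17,0],"spin":0},{"jaw":0.1,"slide":[50,21,0],"spin":0},{"jaw":0.1,"slide":[50,21,0],"spin":0},{"jaw":0.1,"slide":[50,21,0],"spin":0}]'
python3 -m creep '[{"jaw":0.1,"slide":[50,21,0],"spin":0},{"jaw":0.1,"slide":[50,21,0],"spin":0},{"jaw":0.1,"slide":[42,18,0],"spin":0},{"jaw":0.1,"slide":[0,0,0],"spin":0},{"jaw":0.1,"slide":[0,0,0],"spin":0},{"jaw":0.1,"slide":[0,0,0],"spin":0},{"jaw":0.1,"slide":[0,0,0],"spin":0},{"jaw":0.1,"slide":[0,0,0],"spin":0}]'
python3 - <<'E'
from h import *
to(.588,.044,.115); im,d,K,E=snap('wrist','w14');snap('scene','s14')
im=cv2.imread('pics/s14.png');cv2.imwrite('pics/s14c.png',cv2.resize(im[100:260,220:433],(800,600),interpolation=cv2.INTER_CUBIC))
E
```

```text
time: 21.25
tcp_pos: [0.5277, -0.0969, 0.1994]
ee_rot: [0.707, 0.707, -0.0, -0.001]
contact_force: [1.0, 0.1, -0.5]
opening: 0.0223
time: 22.25
tcp_pos: [0.5876, 0.0427, 0.2009]
ee_rot: [0.708, 0.707, 0.0, 0.0]
contact_force: [-0.5, 0.8, -1.6]
opening: 0.0223
yaw 89.93 tcp [0.5876 0.0427 0.2009] slide mm [ 1.3  0.4 85.9] t 22.25 F [-0.48  0.84 -1.59] op 0.0223
```

View pics/w14.png

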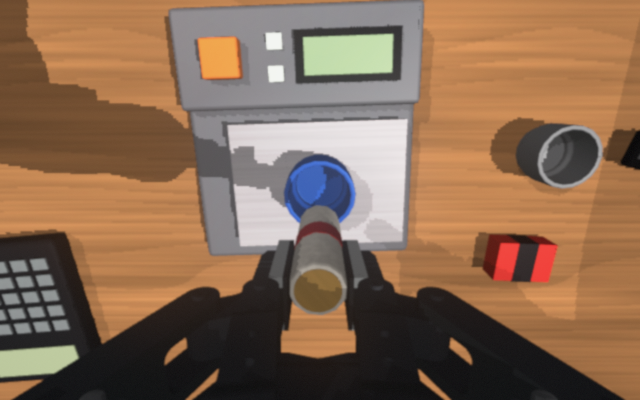

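View pics/s14c.png

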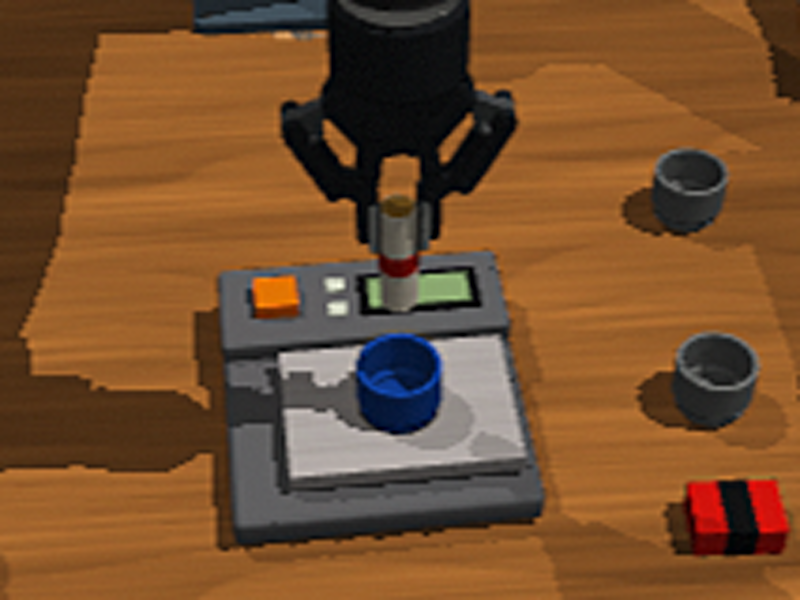

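The roll hangs upright above the cup (cup rim centre near (320,192), roll top at (319,289)), and the key is up. I'll check the relative offset, then lower.

```bash
python3 - <<'E'
from h import *
z=np.load("pics/w14.npz");im,d,K,E=z["im"],z["d"],z["K"],z["E"];P=cloud(K,E,d)
hsv=cv2.cvtColor(im,cv2.COLOR_BGR2HSV);b=cv2.inRange(hsv,(100,110,40),(130,255,255))
m=(b>0)&(P[...,2]>.077)&(P[...,2]<.088);print("cup",cv2.minEnclosingCircle((P[m][:,:2]*1000).astype(np.float32)),np.percentile(P[m][:,2],[50,90]))
m=np.zeros(d.shape,bool);m[260:320,290:350]=1;m&=(P[...,2]>.208)&(P[...,2]<.222)&(im[...,2]>im[...,0]*1.3);print("roll",P[m].mean(0))
E
python3 -m creep '[{"jaw":0.1,"slide":[0.9,0,0],"spin":0},{"jaw":0.1,"slide":[0,0,35],"spin":0},{"jaw":0.1,"slide":[0,0,30],"spin":0},{"jaw":0.1,"slide":[0,0,12],"spin":0},{"jaw":0.1,"slide":[0,0,6],"spin":0},{"jaw":0.1,"slide":[0,0,3],"spin":0},{"jaw":0.1,"slide":[0,0,0],"spin":0},{"jaw":0.1,"slide":[0,0,0],"spin":0}]'
python3 - <<'E'
from h import *
to(.588,.044,.1056); im,d,K,E=snap('wrist','w15');snap('scene','s15')
im=cv2.imread('pics/s15.png');cv2.imwrite('pics/s15c.png',cv2.resize(im[140:260,250:410],(800,600),interpolation=cv2.INTER_CUBIC))
E
```

```text
cup ((588.167724609375, 43.396400451660156), 27.751007080078125) [0.081659   0.08269515]
roll [0.5895292  0.04224554 0.21536948]
time: 23.35
tcp_pos: [0.5884, 0.0444, 0.1158]
ee_rot: [0.707, 0.707, 0.001, 0.001]
contact_force: [-0.7, -0.5, -1.6]
opening: 0.0222
yaw 90.0 tcp [0.5884 0.0444 0.1158] slide mm [-0.4 -0.4 10.2] t 23.35 F [-0.71 -0.49 -1.59] op 0.0222
```

View pics/s15c.png

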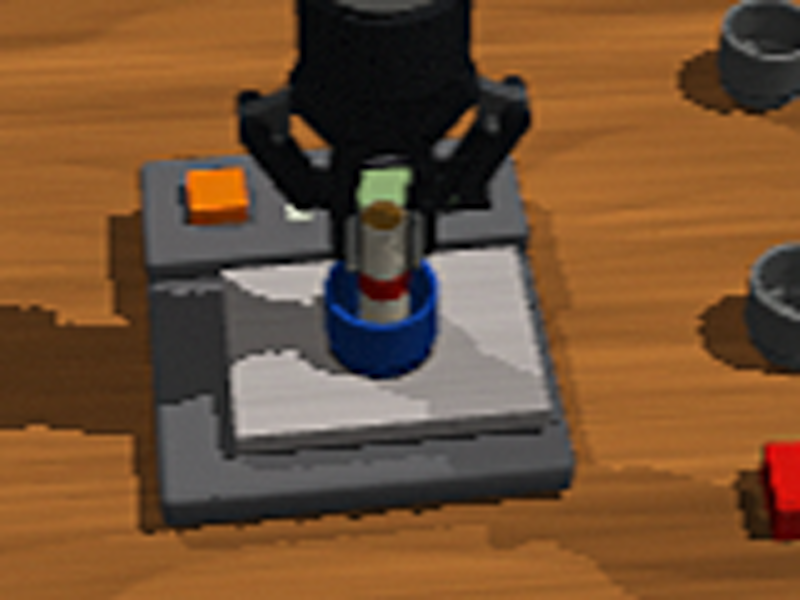

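View pics/w15.png

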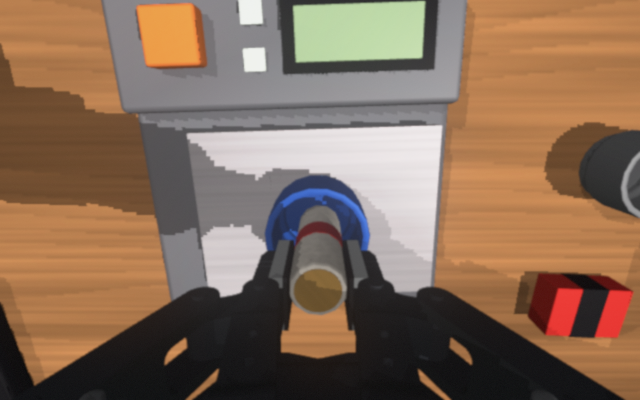

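The roll is inside the cup, with its bottom about 10 mm above the floor. I'll lower it slowly and feel for contact.

```bash
python3 -m creep '[{"jaw":0.1,"slide":[0,0,3],"spin":0},{"jaw":0.1,"slide":[0,0,3],"spin":0},{"jaw":0.1,"slide":[0,0,2],"spin":0},{"jaw":0.1,"slide":[0,0,1],"spin":0},{"jaw":0.1,"slide":[0,0,0.5],"spin":0},{"jaw":0.1,"slide":[0,0,0.5],"spin":0},{"jaw":0.1,"slide":[0,0,0],"spin":0},{"jaw":0.1,"slide":[0,0,0],"spin":0}]'
python3 - <<'E'
from h import *
F=[]
for i in range(4):
    F.append(r.get_obs()["contact_force"]);im,d,K,E=snap('wrist','w16')
print(np.mean(F,0));to(.588,.044,.1056);P=cloud(K,E,d)
m=np.zeros(d.shape,bool);m[255:320,285:355]=1;q=P[m&(im[...,2]>im[...,0]*1.3)&(P[...,2]>.1)];print(np.percentile(q[:,2],[10,50,90]))
E
```

```text
time: 24.45
tcp_pos: [0.5878, 0.0444, 0.105]
ee_rot: [0.707, 0.707, 0.0, 0.0]
contact_force: [-0.7, 0.7, -0.3]
opening: 0.0223
[-0.3510767   0.04411354  0.0311737 ]
yaw 90.0 tcp [0.5878 0.0444 0.1049] slide mm [-0.4  0.2 -0.7] t 24.65 F [-0.29  0.24  0.02] op 0.0221
[0.11862168 0.11933952 0.1202625 ]
```

The weight has come off the hand (Fz went from -1.6 to 0) and the roll top is at 119 mm, so it stands on the cup floor. I'll open gently and rise.

```bash
python3 -m creep '[{"jaw":0.1,"slide":[0,0,0.3],"spin":0},{"jaw":0.25,"slide":[0,0,0],"spin":0},{"jaw":0.3,"slide":[0,0,0],"spin":0},{"jaw":0.45,"slide":[0,0,0],"spin":0},{"jaw":0.6,"slide":[0,0,0],"spin":0},{"jaw":0.7,"slide":[0,0,0],"spin":0},{"jaw":0.7,"slide":[0,0,0],"spin":0},{"jaw":0.7,"slide":[0,0,0],"spin":0}]'
python3 - <<'E'
from h import *
to(.588,.044,.1056); im,d,K,E=snap('wrist','w17');snap('scene','s17')
im=cv2.imread('pics/s17.png');cv2.imwrite('pics/s17c.png',cv2.resize(im[140:260,250:410],(800,600),interpolation=cv2.INTER_CUBIC))
E
```

```text
time: 25.65
tcp_pos: [0.5877, 0.0443, 0.1044]
ee_rot: [0.707, 0.707, 0.0, 0.0]
contact_force: [0.2, 0.4, 0.9]
opening: 0.0596
yaw 90.0 tcp [0.5877 0.0443 0.1044] slide mm [-0.3  0.3 -1.2] t 25.65 F [0.16 0.35 0.86] op 0.0596
```

View pics/s17c.png

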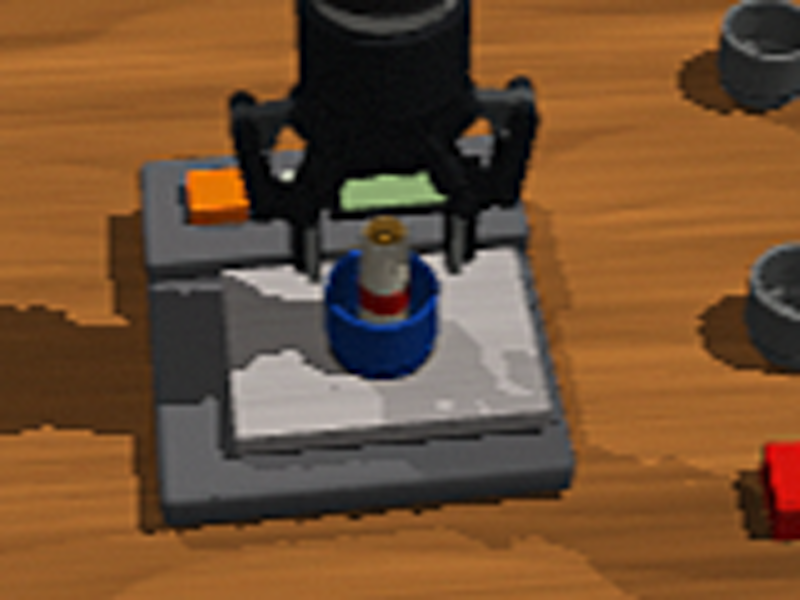

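View pics/w17.png

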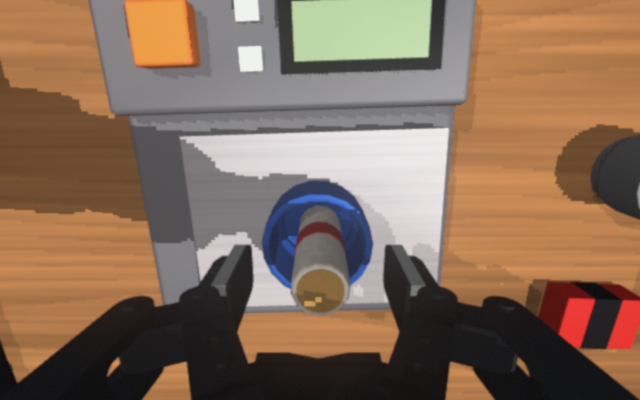

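The roll stands upright in the middle of the cup and both fingers are clear of it. I'll rise straight up.

```bash
python3 -m creep '[{"jaw":0.7,"slide":[0,0,-15],"spin":0},{"jaw":0.7,"slide":[0,0,-40],"spin":0},{"jaw":0.7,"slide":[0,0,-50],"spin":0},{"jaw":0.7,"slide":[0,0,-30],"spin":0},{"jaw":0.7,"slide":[0,40,0],"spin":0},{"jaw":0.7,"slide":[0,0,0],"spin":0},{"jaw":0.7,"slide":[0,0,0],"spin":0},{"jaw":0.7,"slide":[0,0,0],"spin":0}]'
python3 - <<'E'
from h import *
to(.588,.044,.1056); im,d,K,E=snap('wrist','w18');P=cloud(K,E,d)
hsv=cv2.cvtColor(im,cv2.COLOR_BGR2HSV);b=cv2.inRange(hsv,(100,110,40),(130,255,255))
m=(b>0)&(P[...,2]>.076)&(P[...,2]<.088);print("cup rim",cv2.minEnclosingCircle((P[m][:,:2]*1000).astype(np.float32)),np.percentile(P[m][:,2],[50,90]))
m=(P[...,2]>.112)&(P[...,2]<.125)&(P[...,0]>.54)&(P[...,0]<.63)&(P[...,1]>0)&(P[...,1]<.09);print("roll top",P[m].mean(0),cv2.minEnclosingCircle((P[m][:,:2]*1000).astype(np.float32)),P[m][:,2].std())
o=cv2.inRange(hsv,(5,150,100),(20,255,255));m=(o>0)&(P[...,0]<.51)&(P[...,1]<-.01)&(P[...,1]>-.06)&(P[...,2]>.045);print("key z",np.median(P[m][:,2]))
snap('scene','s18')
E
```

```text
time: 26.75
tcp_pos: [0.627, 0.0445, 0.2401]
ee_rot: [0.707, 0.707, 0.0, 0.0]
contact_force: [0.1, -0.0, 0.7]
opening: 0.0599
yaw 90.01 tcp [0.627  0.0445 0.2401] slide mm [ -0.5 -39.1 134.5] t 26.75 F [ 0.05 -0.    0.66] op 0.0599
cup rim ((588.440673828125, 43.26679611206055), 27.30405044555664) [0.0805868  0.08155654]
roll top [0.588818   0.0443105  0.11888054] ((589.3369750976562, 44.37016296386719), 12.019330978393555) 0.0009757188405450552
key z 0.05481808859221016
```

View pics/w18.png

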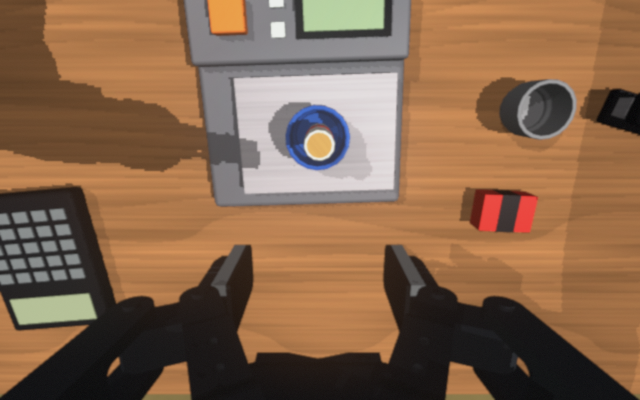

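View pics/s18.png

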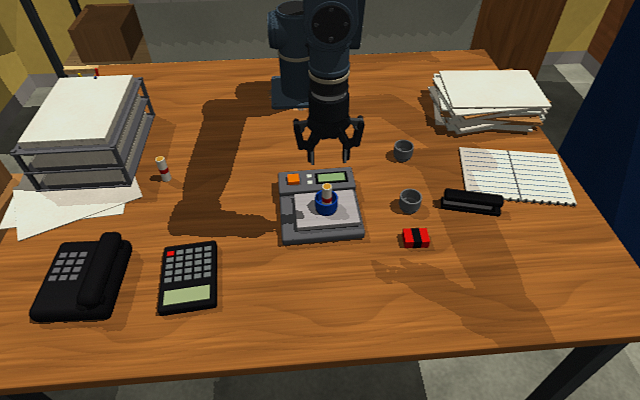

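The cup rim is at about 81 mm (seated, pan sunk about 1.4 mm). The roll top is at 119 mm and 1.4 mm off the cup axis, the key is up at 55 mm, and the other desk things are at the same pixels as at the start. I'm handing in.

```bash
python3 -c "
from plant import r
print(r.hand_in()); print(r.get_obs()['time'])"
```

```text
the job is handed in; nothing more can be done
None
the job is handed in; nothing more can be done
```

I handed the job in at about 27 s of the 72 s; the interface gives no verdict.

- **Cup:** I felt the blue cup down into the recess and let go of it. No contact force stood out from the roughly ±1 N noise on the way down. Its rim read about 82 mm, which is the seated height.
- **Tare:** I pressed the key down about 5.4 mm. The force was 6.4 N and depth showed its top going from 55 to 49.5 mm. I held it past the registering point for over 1 s with only the empty cup on the pan.
- **Roll:** I stood the roll farthest to the robot's left in the cup and released it.

**Last checks:**
- The roll stands upright, 1–1.4 mm off the cup's axis, with its top at 119 mm.
- The cup rim is at about 81 mm, so the pan is sunk about 1.4 mm.
- The key is back up at 55 mm.
- The stapler, staples and calculator looked unmoved, and the robot is clear of everything.

**Disagreements:**
- The wrist camera and the fixed cameras differed by 2–3 mm in x for the recess. I used a point between them, and it fitted.
- About 3.5 N of sideways force showed while the key was pressed. I did not explain it, but it stayed well under the limits.

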